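Re-rack four vacuum-cup tools in reverse order

TASK

Move the four vacuum-cup tools from the coloured docks of the steel service rack into the four round seats of the grey tool rack, in reverse order: the tool at the left end of the service row goes into the right-end seat of the tool rack, the next one into the seat beside it, and so on, so that the row ends up mirrored. Leave every tool standing upright, cup down, flat inside its seat, and do not tip any of them over on the way.

Things in the scene. Friction and masses are not known exactly. Their poses are not given: they have to be found in the camera images.
- cup_red: vacuum-cup tool with red parts, round, loose, 0.12 kg (varies), standing cup-down; 92 mm tall. From the bottom: red bellows cup 46 mm across (0 to 32 mm up), plain aluminium body 28 mm across (32 to 68 mm up; grip here), red ring (68 to 73 mm up), brass and black fitting 16 mm across to the top. Origin: centre of the underside; z up along its axis
- cup_yellow: vacuum-cup tool with yellow parts, round, loose, 0.12 kg (varies), standing cup-down; 92 mm tall. From the bottom: yellow bellows cup 46 mm across (0 to 32 mm up), plain aluminium body 28 mm across (32 to 68 mm up; grip here), yellow ring (68 to 73 mm up), brass and black fitting 16 mm across to the top. Origin: centre of the underside; z up along its axis
- cup_green: vacuum-cup tool with green parts, round, loose, 0.12 kg (varies), standing cup-down; 92 mm tall. From the bottom: green bellows cup 46 mm across (0 to 32 mm up), plain aluminium body 28 mm across (32 to 68 mm up; grip here), green ring (68 to 73 mm up), brass and black fitting 16 mm across to the top. Origin: centre of the underside; z up along its axis
- cup_blue: vacuum-cup tool with blue parts, round, loose, 0.12 kg (varies), standing cup-down; 92 mm tall. From the bottom: blue bellows cup 46 mm across (0 to 32 mm up), plain aluminium body 28 mm across (32 to 68 mm up; grip here), blue ring (68 to 73 mm up), brass and black fitting 16 mm across to the top. Origin: centre of the underside; z up along its axis
- dock_red: red square dock, 66 x 66 x 10 mm, fixed on the service rack, in which the red tool stands at the start; round black-floored recess 56 mm wide and 5 mm deep. Its place in the row does not change during the job. Origin: centre of the underside (12 mm over the table)
- dock_yellow: yellow square dock, 66 x 66 x 10 mm, fixed on the service rack, in which the yellow tool stands at the start; round black-floored recess 56 mm wide and 5 mm deep. Its place in the row does not change during the job. Origin: centre of the underside (12 mm over the table)
- dock_green: green square dock, 66 x 66 x 10 mm, fixed on the service rack, in which the green tool stands at the start; round black-floored recess 56 mm wide and 5 mm deep. Its place in the row does not change during the job. Origin: centre of the underside (12 mm over the table)
- dock_blue: blue square dock, 66 x 66 x 10 mm, fixed on the service rack, in which the blue tool stands at the start; round black-floored recess 56 mm wide and 5 mm deep. Its place in the row does not change during the job. Origin: centre of the underside (12 mm over the table)
- service_rack: bright steel rail 80 mm wide (x), 12 mm high, fixed; carries the row of four docks along its y axis at y = +105, +35, -35, -105 mm; a small bottle 75 mm tall stands at its end, y = -182 mm. Origin: on the table under the middle of the dock row; y runs along the row to the robot's left, x away from the robot
- tool_rack: grey plastic block 80 (x) x 290 (y) x 20 mm high, fixed, with four empty round seats 62 mm wide, 6 mm deep (floor 14 mm over the table) at x = 0, y = +105, +35, -35, -105 mm, a black dot in each; a jar 50 mm tall stands beyond one end, y = +183 mm. Origin: on the table under the middle of the seat row; y runs along the row to the robot's left, x away from the robot

How it is judged:
By the outcome, as a careful person would: the job done as asked, in the order asked, and still so for the second after the job is handed in, with the robot touching nothing.
It also fails if it takes over 93 s, if anything falls off the work surface, if the arm or the gripper's body presses on something with over 40 N, if the wrist force passes 120 N, or if a joint passes its speed limit or range.

ROBOT

A 6-joint arm with a two-finger parallel gripper is mounted at the origin on the work surface. World frame = base frame: x ahead of the robot, y to its left, z up, the work surface at z = 0. Lengths are in m, angles in rad, forces in N, time in s.
With the tool pointing down it reaches from about 0.3 to 0.85 m from the base axis. Payload 4.2 kg.
Tool frame: the origin (TCP) lies at the very end of the fingers, on their centre line; the grasp point (between the pads) lies 19 mm behind it; x points along the fingers, y is the direction in which the jaws open and shut, and the axes are right-handed (so a half turn about x gives the same grasp; the last joint's range is limited). The gripper opens to 91 mm and grips with 3 to 60 N. Pads are 32 mm wide; open, the fingers measure 118 mm over their backs; the gripper's body (76 mm by 178 mm) begins 60 mm behind the grasp point.
Start: joints at [-1.121, 0.32, 1.565, -0, 1.257, -0.02], TCP at [0.26, -0.513, 0.214] pointing down, gripper open.
Joint ranges: [-3.11, 3.11], [-0.84, 2.01], [0.21, 2.61], [-1.34, 4.49], [0.05, 2.63], [-2.56, 2.56]. Speed limits (rad/s): [2.57, 2.57, 3.14, 3.14, 3.14, 3.14].

INTERFACE

Orientations are given as a unit quaternion [x, y, z, w].
In Python, from bench import robot, eoat, snapshot gives the robot as it stands. Calls block until the motion is done:
- robot.move_to(position, orientation): joint-space move of the TCP to a pose.
- robot.line_to(position, orientation=None, max_speed=0.15): straight line of the TCP; orientation=None keeps the orientation; max_speed is the mean speed in m/s.
- robot.movej(angles): joint-space move.
- eoat.command_gripper(opening, force=None): finger opening in m; force is the grip in N (None keeps the last); returns when the fingers have stopped.
- robot.hold(seconds).
- robot.inverse_kinematics(position, orientation): joint angles nearest the present ones, or None.
- robot.get_obs(): the state.
- snapshot(name): name is "scene" or "top" or "wrist"; returns a dict with "pixels" (420x560x3 uint8, red, green, blue), "range_z" (420x560 float32, m along the optical axis (not along the pixel's ray), 0 where there is no reading), "fx", "fy", "cx", "cy" (pixels), "distortion" ([k1, k2, p1, p2, k3] as OpenCV has them; the pictures are not rectified), "view" (4x4, takes a point from world to camera coordinates). Camera axes: x right, y up, looking along -z (the intrinsics and any distortion apply to the point x, -y, -z); pixel columns grow to the right and rows downward; lengths in m; the calibration is good to about 2 mm. A picture is of the moment at which its call begins.
A pose or a line that the arm cannot do raises robot.MotionError and nothing moves.
- robot.job_done(): hands the job in, once; it reports no verdict.
The state is a dict: "t": time; "joints": joint angles; "dq": joint speeds; "joint_torque": joint torques, N m; "tool_pos": TCP position; "eef_rot": TCP orientation; "wrist_force": force on the tool from outside, world axes, zero at the start; "torque": the same for the moment, N m; "gripper_width": finger opening in m.
Only numpy, scipy, OpenCV 4.12 (cv2) and the standard library are available. Lean on these libraries where they do the work, as an engineer would, in place of code of your own. Each camera call takes 0.05 s, during which the arm holds its last target.

## Working session

There is one attempt and no reset: what is moved stays moved. The work goes in short steps, each a Python script; the robot and the scene stay as the last script left them, time stands still between calls to the robot, and variables do not carry over. Pictures are saved under pics/ and viewed, and the job is handed in when it is done.

```bash
ls; mkdir -p pics
python3 - <<'E'
from bench import robot,eoat,snapshot
import cv2
for n in ("scene","top","wrist"):
    s=snapshot(n); cv2.imwrite(f"pics/{n}0.png",s["pixels"][:,:,::-1])
    print(n,s["fx"],s["fy"],s["cx"],s["cy"],s["distortion"],s["view"],(s["range_z"]>0).mean())
o=robot.get_obs();print(o)
E
```

```text
pics
scene 521.8817272864862 521.8817272864862 277.5656811796677 213.7248878863053 [-0.09197127  0.          0.          0.          0.        ] [[ 0.7090531   0.70505427 -0.01192374 -0.38655553]
 [-0.47552653  0.49057279  0.73021426  0.24861227]
 [ 0.52069014 -0.51209063  0.68311417 -1.12931459]
 [ 0.          0.          0.          1.        ]] 0.9960799319727891
top 403.1495540448776 403.1495540448776 281.6726097440046 206.27371195834675 [0.0159811 0.        0.        0.        0.       ] [[ 0.08173814 -0.99663991  0.0052685  -0.08014483]
 [ 0.9751156   0.08106365  0.20634501 -0.56419645]
 [-0.20607875 -0.01172887  0.97846512 -0.5722354 ]
 [ 0.          0.          0.          1.        ]] 0.9959736394557823
wrist 352.1284375306491 352.1284375306491 279.0164690143347 207.3996341598145 [0.0225667 0.        0.        0.        0.       ] [[ 4.51036150e-01 -8.92505362e-01 -7.55561623e-04 -5.74697232e-01]
 [ 8.64267182e-01  4.36976666e-01 -2.49185938e-01  2.61201703e-02]
 [ 2.22729948e-01  1.11738859e-01  9.68455367e-01 -3.89756692e-01]
 [ 0.00000000e+00  0.00000000e+00  0.00000000e+00  1.00000000e+00]] 0.9964030612244898
{'t': 0.15, 'joints': array([-1.12096262e+00,  3.20107614e-01,  1.56537972e+00,  1.45548695e-05,
        1.25737923e+00, -1.99896309e-02]), 'dq': array([-4.16424330e-05, -2.70210706e-03, -2.55700075e-03, -2.85806628e-04,
        9.87580570e-04, -2.27008396e-04]), 'joint_torque': array([ 9.14369252e-05, -4.12773407e+01, -2.32154310e+01,  7.27772992e-02,
        4.33395070e-02, -9.93358526e-05]), 'tool_pos': array([ 0.26016851, -0.51235984,  0.21334232]), 'eef_rot': array([-0.68759498, -0.16502361,  0.68777753, -0.16414145]), 'wrist_force': array([0.34020379, 0.48761852, 0.53203972]), 'torque': array([ 0.01091117,  0.02121462, -0.03100824]), 'gripper_width': 0.09105485196077191}
```

View pics/top0.png

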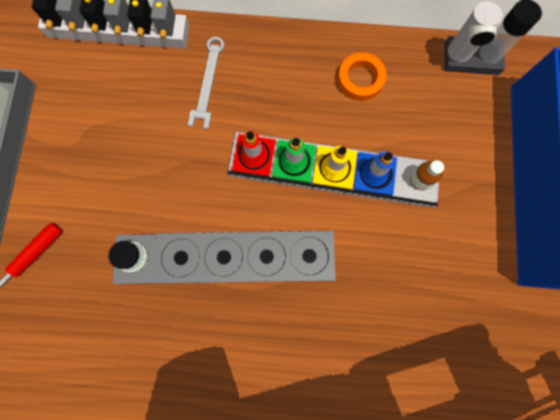

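View pics/scene0.png

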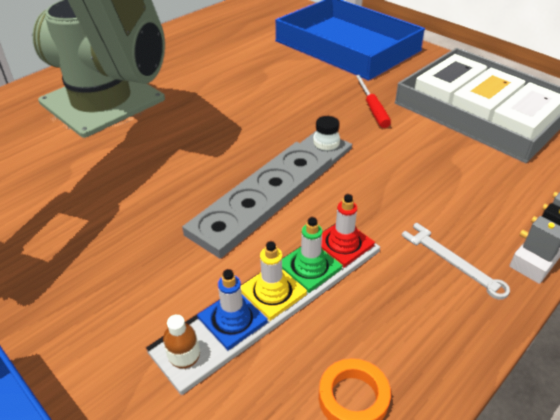

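View pics/wrist0.png

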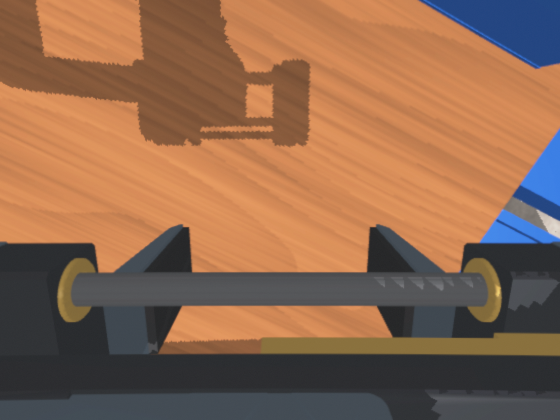

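The top view shows the row red (253,155), green (294,160), yellow (335,165), blue (377,172) from left to right, with the bottle at the right end. The seat dots are at (181,258), (224,257), (267,257) and (309,257), with the jar to the left. I'll enlarge these areas to read them more closely.

Run:
```python
import cv2
a=cv2.imread("pics/top0.png"); b=cv2.imread("pics/scene0.png")
def crop(im,x0,y0,w,h,k,n): cv2.imwrite(n,cv2.resize(im[y0:y0+h,x0:x0+w],None,fx=k,fy=k,interpolation=cv2.INTER_CUBIC))
crop(a,225,120,200,100,4,"pics/c_top_d.png")
crop(a,150,225,200,70,4,"pics/c_top_s.png")
crop(b,190,180,200,150,4,"pics/c_sc_d.png")
```

```text
(no output)
```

View pics/c_top_d.png

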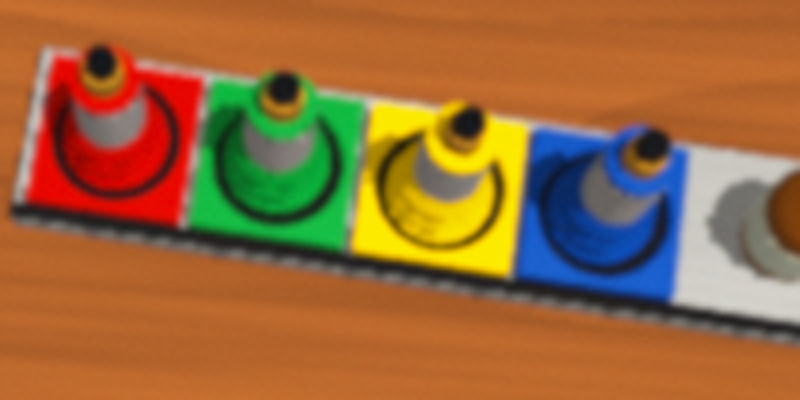

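View pics/c_top_s.png

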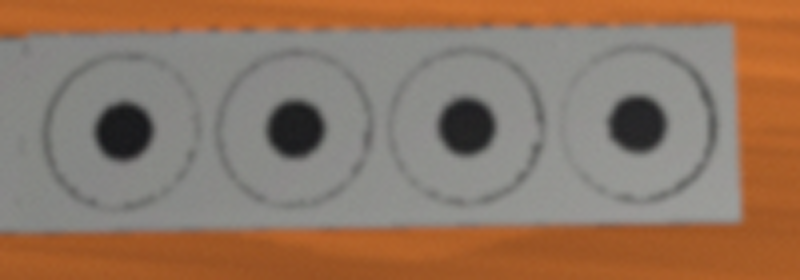

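View pics/c_sc_d.png

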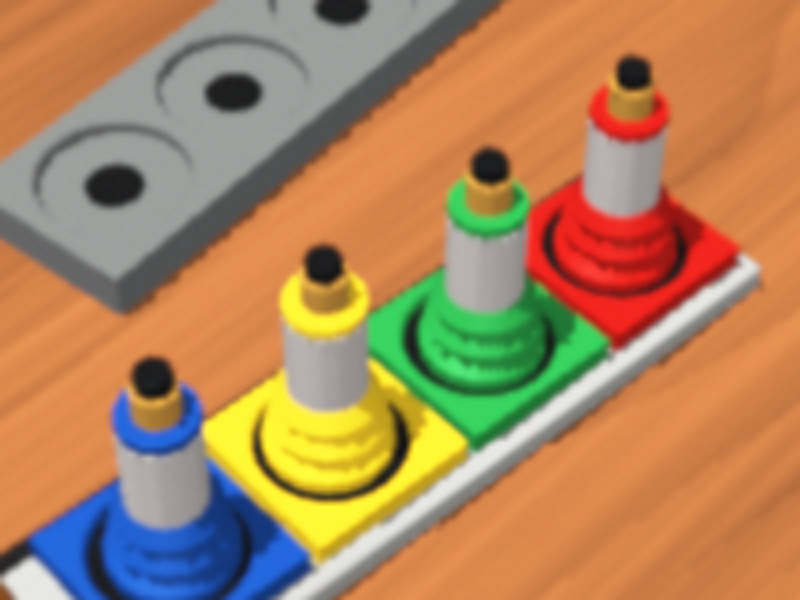

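```bash
cat > h.py <<'E'
from bench import robot,eoat,snapshot
import numpy as np, cv2
def ray(s,u,v):
    K=np.array([[s["fx"],0,s["cx"]],[0,s["fy"],s["cy"]],[0,0,1]])
    x,y=cv2.undistortPoints(np.array([[[u,v]]],float),K,np.array(s["distortion"]))[0,0]
    V=np.array(s["view"]);R=V[:3,:3]
    return -R.T@V[:3,3], R.T@np.array([x,-y,-1.])
def onz(s,u,v,z):
    c,d=ray(s,u,v); return c+d*(z-c[2])/d[2]
def c4(p,o): return p[0]/4-.375+o[0], p[1]/4-.375+o[1]
E
python3 - <<'E'
from h import *
np.set_printoptions(precision=4,suppress=True)
t=snapshot("top");s=snapshot("scene")
seats=np.array([onz(t,*c4(p,(150,225)),.014) for p in [(124,130),(295,129),(467,126),(637,124)]])
print("seats\n",seats,np.linalg.norm(np.diff(seats,axis=0),axis=1))
D=[(117,133),(278,160),(440,186),(604,211)]
d=np.array([onz(t,*c4(p,(225,120)),.022) for p in D]);print("docks\n",d,np.linalg.norm(np.diff(d,axis=0),axis=1))
A=[(100,62),(285,88),(468,122),(653,145)];B=[(633,73),(490,167),(323,265),(153,378)]
for a,b in zip(A,B):
    pa=c4(a,(225,120));pb=c4(b,(190,180))
    c1,d1=ray(t,*pa);c2,d2=ray(s,*pb)
    k=np.linalg.lstsq(np.stack([d1,-d2],1),c2-c1,rcond=None)[0]
    p,q=c1+k[0]*d1,c2+k[1]*d2
    print("cap",(p+q)/2,"gap",np.linalg.norm(p-q),"top@.107",onz(t,*pa,.107)[:2],"scene@.107",onz(s,*pb,.107)[:2])
def depth(s,u,v):
    c,d=ray(s,u,v);return c+d*s["range_z"][int(round(v)),int(round(u))]
for p in [(124,130),(637,124)]: print(depth(t,*c4(p,(150,225))))
print(depth(t,255,175),depth(s,228,278))
for p in [(115,185),(233,92),(342,8)]:print("scene seat",onz(s,*c4(p,(190,180)),.014))
# reach jar etc
E
```

```text
seats
 [[ 0.4801  0.1245  0.014 ]
 [ 0.4862  0.0552  0.014 ]
 [ 0.4932 -0.0148  0.014 ]
 [ 0.4997 -0.0841  0.014 ]] [0.0697 0.0703 0.0696]
docks
 [[ 0.6656  0.0219  0.022 ]
 [ 0.6593 -0.0475  0.022 ]
 [ 0.6535 -0.1168  0.022 ]
 [ 0.6482 -0.1865  0.022 ]] [0.0696 0.0696 0.0699]
cap [0.6631 0.0223 0.1067] gap 0.001173335414238431 top@.107 [0.6634 0.0227] scene@.107 [0.6631 0.0214]
cap [ 0.6589 -0.0474  0.1067] gap 0.0006286185654581752 top@.107 [ 0.659  -0.0471] scene@.107 [ 0.6589 -0.0479]
cap [ 0.651  -0.1166  0.1065] gap 0.0013833180439688842 top@.107 [ 0.6513 -0.116 ] scene@.107 [ 0.651  -0.1175]
cap [ 0.6478 -0.1852  0.1068] gap 0.000925818084250944 top@.107 [ 0.648  -0.1848] scene@.107 [ 0.6477 -0.1857]
[0.4802 0.1247 0.0136]
[ 0.4999 -0.0842  0.0125]
[0.6289 0.0169 0.0141] [ 0.6512 -0.1887  0.1053]
scene seat [ 0.4979 -0.0839  0.014 ]
scene seat [ 0.491  -0.0145  0.014 ]
scene seat [0.485  0.0548 0.014 ]
```

```bash
cat >> h.py <<'E'
from scipy.spatial.transform import Rotation as Ro
docks={"red":(.6645,.0220),"green":(.6590,-.0475),"yellow":(.6522,-.1167),"blue":(.6480,-.1857)}
seats={"blue":(.4796,.1243),"yellow":(.4858,.0550),"green":(.4924,-.0147),"red":(.4991,-.0840)}
def q(jx,jy,sgn=1):
    y=sgn*np.array([jx,jy,0])/np.hypot(jx,jy); x=np.array([0,0,-1.])
    return Ro.from_matrix(np.stack([x,y,np.cross(x,y)],1)).as_quat()
E
python3 - <<'E'
from h import *
np.set_printoptions(precision=3,suppress=True)
print(Ro.from_quat(robot.get_obs()["eef_rot"]).as_matrix())
for sg in (1,-1):
  for c in docks:
    print(sg,c,robot.inverse_kinematics((*docks[c],.048),q(.9965,-.0832,sg)),robot.inverse_kinematics((*seats[c],.045),q(.9956,.0936,sg)))
E
```

```text
[[-0.     0.453 -0.892]
 [ 0.001 -0.892 -0.453]
 [-1.    -0.001  0.   ]]
1 red [ 0.016  0.589  1.558 -0.     0.994  0.099] [-0.189  0.387  1.951 -0.     0.803 -0.283]
1 green [-0.089  0.584  1.569 -0.     0.988 -0.006] [-0.053  0.37   1.982 -0.     0.79  -0.147]
1 yellow [-0.194  0.586  1.564 -0.     0.991 -0.111] [ 0.089  0.365  1.99  -0.     0.786 -0.005]
1 blue [-0.296  0.602  1.533 -0.     1.006 -0.213] [ 0.23   0.374  1.975 -0.     0.793  0.137]
-1 red None None
-1 green None None
-1 yellow None None
-1 blue None None
```

```bash
cat >> h.py <<'E'
QD=q(.9965,-.0832); QS=q(.9956,.0936); ZT=.172
def rep(m):
    o=robot.get_obs(); print(m,"t%.2f"%o["t"],np.round(o["tool_pos"],4),"F",np.round(o["wrist_force"],1),"w%.4f"%o["gripper_width"])
def pick(c):
    eoat.command_gripper(.07)
    d=docks[c]
    robot.line_to((*d,.048),max_speed=.12); rep("down")
    eoat.command_gripper(.0,force=20); rep("gripped "+c)
    robot.line_to((*d,ZT),max_speed=.12); rep("up")
def place(c):
    s=seats[c]
    robot.line_to((*s,ZT),QS,max_speed=.16)
    robot.line_to((*s,.056),max_speed=.12)
    robot.line_to((*s,.0455),max_speed=.03); rep("placed")
def release(c):
    eoat.command_gripper(.06); rep("open")
    robot.line_to((*seats[c],ZT),max_speed=.15)
def nxt(c): robot.line_to((*docks[c],ZT),QD,max_speed=.25)
def pic(n,f):
    s=snapshot(n); cv2.imwrite(f,s["pixels"][:,:,::-1])
E
python3 - <<'E'
from h import *
np.set_printoptions(suppress=True)
robot.move_to((*docks["red"],.2),QD); rep("above")
pick("red"); pic("scene","pics/s1.png")
E
```

```text
above t2.63 [0.6645 0.0208 0.2001] F [-0.3  0.   0. ] w0.0910
down t4.58 [0.6651 0.022  0.0489] F [ 0.3  0.2 -0.3] w0.0702
gripped red t5.29 [0.6644 0.0221 0.0493] F [-2.5  0.2  6. ] w0.0277
up t6.47 [0.6639 0.022  0.1709] F [ 0.1 -0.2 -1.3] w0.0277
```

View pics/s1.png

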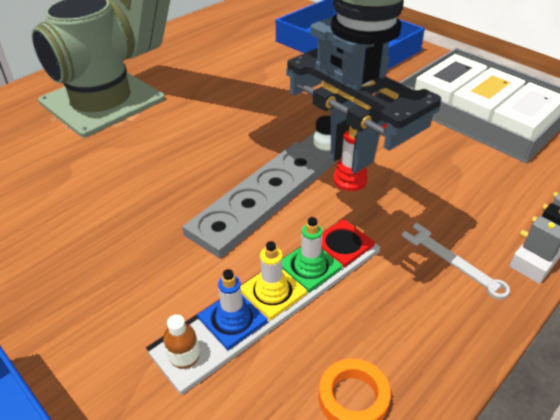

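The red tool is held upright at (350,165), and its dock is empty. The other three are undisturbed. Next I'll place it in the right-end seat.

Run:
```python
from h import *
place("red"); release("red"); nxt("green"); rep("over green"); pic("scene","pics/s2.png"); pic("top","pics/t2.png")
```

```text
placed t9.52 [ 0.4993 -0.084   0.0463] F [-1.8  0.5  5.9] w0.0279
open t10.18 [ 0.4985 -0.0839  0.045 ] F [-0.1  0.2  0.4] w0.0601
over green t11.97 [ 0.6578 -0.0476  0.171 ] F [0.3 0.6 0. ] w0.0604
```

View pics/s2.png

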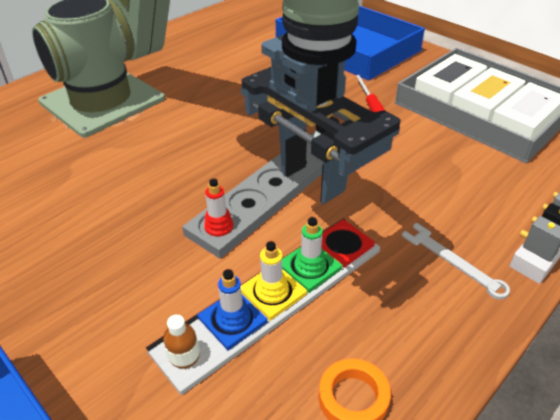

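Red stands upright in the right-end seat (218,222). On to green, gripping 2 mm higher to stay off the cup shoulder.

```bash
sed -i 's/\.048),max_speed/.050),max_speed/; s/\.0455),max/.0475),max/' h.py
python3 - <<'E'
from h import *
pick("green"); place("green"); release("green"); nxt("yellow"); rep("over yellow"); pic("scene","pics/s3.png")
E
```

```text
down t13.62 [ 0.6597 -0.0476  0.0509] F [-0.1 -0.3 -0.8] w0.0701
gripped green t14.34 [ 0.659  -0.0475  0.05  ] F [ 0.  -0.1  0.9] w0.0278
up t15.51 [ 0.6584 -0.0474  0.171 ] F [-0.2 -1.1 -1.2] w0.0277
placed t18.27 [ 0.4923 -0.0147  0.0474] F [-0.5  0.6 -0.7] w0.0275
open t18.93 [ 0.4924 -0.0147  0.0475] F [-0.3  0.1  0.3] w0.0602
over yellow t20.82 [ 0.6511 -0.1162  0.1713] F [-0.2 -0.2 -0.2] w0.0599
```

View pics/s3.png

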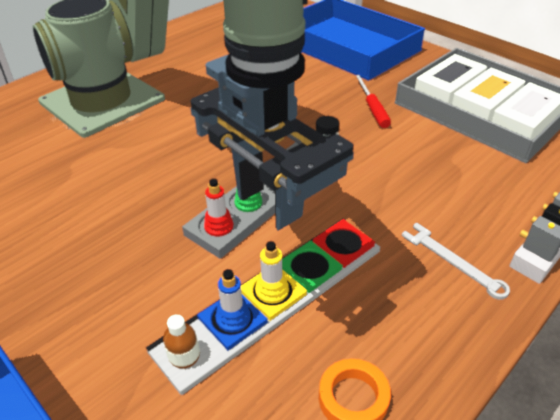

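Green stands in its seat (248,200). The hand hides its top, but its cup sits level. Next is yellow.

Run:
```python
from h import *
pick("yellow"); place("yellow"); release("yellow"); nxt("blue"); rep("over blue"); pic("scene","pics/s4.png");pic("top","pics/t4.png")
```

```text
down t22.42 [ 0.6529 -0.1168  0.0509] F [-0.1 -0.6  0.3] w0.0700
gripped yellow t23.13 [ 0.6521 -0.1167  0.05  ] F [-1.   0.3  0.9] w0.0276
up t24.30 [ 0.6516 -0.1166  0.171 ] F [ 0.3  0.3 -1.1] w0.0278
placed t27.49 [0.4857 0.055  0.0474] F [ 0.1  0.2 -0.3] w0.0275
open t28.15 [0.4858 0.055  0.0475] F [-0.2  0.  -0.4] w0.0599
over blue t30.44 [ 0.6474 -0.1849  0.1718] F [0.2 0.4 0.9] w0.0597
```

View pics/s4.png

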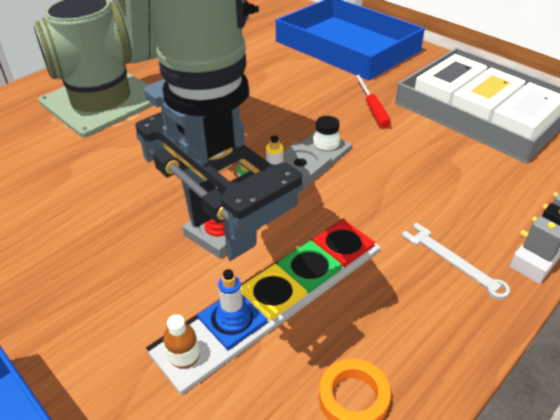

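Yellow is upright at (275,150), and blue is still in its dock at (230,300). I'll move blue last, then pull back for a check.

```bash
python3 - <<'E'
from h import *
pick("blue"); place("blue"); release("blue"); robot.line_to((*seats["blue"],.24),max_speed=.15)
robot.movej([-1.121,.32,1.565,0,1.257,-.02]); rep("home"); pic("scene","pics/s5.png");pic("top","pics/t5.png")
t=snapshot("top")
for c,(x,y) in seats.items():
    V=np.array(t["view"]);u=t["range_z"]
    # highest depth points near the seat
    vv,uu=np.mgrid[200:290,130:350]
    K=np.array([[t["fx"],0,t["cx"]],[0,t["fy"],t["cy"]],[0,0,1]])
    n=cv2.undistortPoints(np.stack([uu,vv],-1).reshape(-1,1,2).astype(float),K,np.array(t["distortion"]))[:,0]
    z=u[200:290,130:350].ravel(); P=np.stack([n[:,0]*z,-n[:,1]*z,-z],1); W=(P-V[:3,3])@V[:3,:3]
    m=(np.hypot(W[:,0]-x,W[:,1]-y)<.033)&(W[:,2]>.092)
    print(c,"top z",np.round(W[m,2].max(),4),"centre off",np.round(W[m,:2].mean(0)-(x,y),4),m.sum())
E
python3 - <<'E'
import cv2
a=cv2.imread("pics/t5.png")[200:300,140:340];cv2.imwrite("pics/t5c.png",cv2.resize(a,None,fx=4,fy=4,interpolation=cv2.INTER_CUBIC))
E
```

```text
down t32.09 [ 0.6487 -0.1859  0.0509] F [0.6 0.2 0. ] w0.0698
gripped blue t32.81 [ 0.648  -0.1857  0.05  ] F [-0.5  0.4  0.3] w0.0278
up t33.98 [ 0.6474 -0.1855  0.1709] F [-0.4  0.  -2. ] w0.0278
placed t37.88 [0.4795 0.1243 0.0474] F [-0.4 -0.3 -2. ] w0.0273
open t38.54 [0.4796 0.1243 0.0475] F [-0.4 -0.7 -0.3] w0.0601
home t42.52 [ 0.261  -0.5121  0.2136] F [-0.2  0.4 -0. ] w0.0601
blue top z 0.1079 centre off [-0.0006 -0.0015] 111
yellow top z 0.1075 centre off [-0.0007 -0.0008] 107
green top z 0.1086 centre off [-0.0007  0.0005] 101
red top z 0.1074 centre off [-0.0004  0.0011] 102
```

View pics/s5.png

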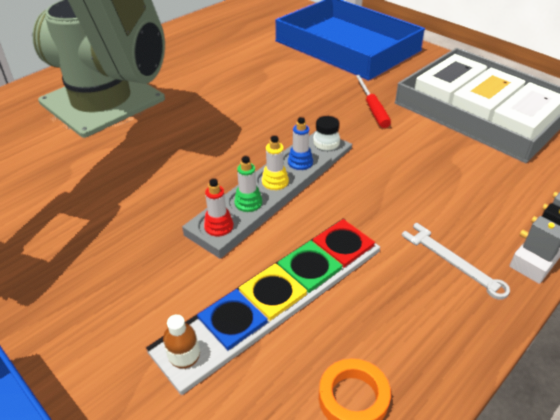

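View pics/t5c.png

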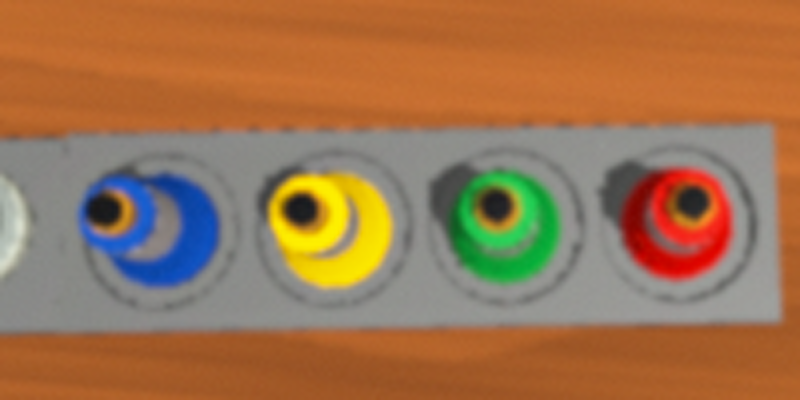

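All four tools stand upright and centred inside their seat rings, in the order blue, yellow, green, red from the left. Their tops measure about 0.107 to 0.109 m (0.106 expected). The bottle and jar have not moved.

```bash
python3 -c "
from bench import robot
print(robot.job_done())"
```

```text
the job is handed in; nothing more can be done
None
```

The four vacuum-cup tools are now in the tool rack in mirrored order: from the left, blue, yellow, green and red. I handed the job in at about 43 s, within the 93 s limit.

- **Final checks:** both the scene and top pictures show every tool upright, cup down, inside its seat ring. The docks are empty, the bottle and jar have not moved, and the arm is parked clear of everything.
- **Measurements:** the tool tops read 107 to 109 mm, against 106 mm expected, which is within the 2 mm calibration for three of them. Green reads highest, at 108.6 mm, but looks flat in the pictures. All four are within about 2 mm of their seat centres.
- **Forces:** the highest wrist force I read was about 6 N, while gripping and setting down red. I think the fingertips touched the shoulder of its cup, so I gripped the other three 2 mm higher and the force then stayed at about 2 N or less. I only read forces at the end of each motion, not continuously.

No check failed.

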